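Set the clutch and hold the bolt head behind the bracket

TASK

The nut driver on the assembly jig is dragging the loose bolt round. First turn its clutch collar to number 4 and let go of it, then reach down into the gap behind the bracket, grip the hex bolt head between the fingers and hold it so that it no longer turns. Finish while still holding the bolt head firmly, and leave the loose things on the table where they are.

Things in the scene. Friction and masses are not known exactly. Their poses are not given: they have to be found in the camera images.
- jig: assembly jig fixed to the table: dark steel base plate 235 x 120 x 12 mm (centred at x = -7.5 mm). Origin on the table top, z up, x = along the bolt. A black nut-driver housing, 90 (x) x 92 (y) mm, centred at x = -65 mm, has the clutch dial plate as its top, 114 mm up; its spindle (28 to 42 mm thick, 90 mm up) runs along x to the bracket, whose far side hides the bolt head
- bracket_top (a point): middle of the top edge of the bracket: a bare aluminium plate across the jig's x axis, 8 mm thick, 110 mm wide (y), from the base to 120 mm above the table; jig x = 31 to 39 mm. Same axes as the jig
- rear_plate_top (a point): middle of the top edge of the second aluminium plate, 8 mm thick, 110 mm wide, top 100 mm above the table, jig x = 91 to 99 mm; a black gear wheel is on its outer face. The 52 mm gap between bracket and this plate is open at the top and at both y ends, down to the base plate; the bolt head is in it. Same axes as the jig
- collar (a joint): angle (rad) of the clutch collar on the driver. It grows clockwise seen from above and clicks into spring detents 0.45 apart: number 1 at 0, 2 at 0.45, 3 at 0.90, 4 at 1.35, 5 at 1.80, 6 at 2.25, stops at both ends. White numbers 1 to 6 are on the fixed plate round it. Let go, it settles in the nearest detent; turning takes about 0.07 N m
- collar_grip (a point): on the collar's vertical axis, 143 mm up, the height to grip (jig x -65, y 0 mm). A disc 44 mm across, 8 mm high, bears an upright bar 40 mm long, 13 mm thick, 122 to 158 mm above the table: pinch it across the 13 mm. The frame turns with the collar: x along the bar to the pointer end (white stripe). Pointer direction in the jig frame = 2.696 rad - collar angle, counter-clockwise from jig x
- number4 (a point): the number 4 on the fixed dial plate, 36 mm from the collar axis: the pointer must point at it. Same axes as the jig
- bolt (a joint): turning angle (rad) of the bolt about its own axis. The driver, running at creep speed, drags the loose bolt round at about 0.13 rad/s with only 0.04 N m; when the head is gripped it stops and the driver's clutch slips
- bolt_head (a point): centre of the steel hex head: 17 mm across flats, 19.6 over corners, 14 mm long (jig x = 58 to 72 mm, y = 0, 90 mm above the table), on a dark spacer 12 mm thick on the bracket. x = bolt axis, level, pointing away from the bracket; y, z turn with it. Fingers from above straddle it along jig y, nothing is beside it. It may be squeezed at any angle of its flats: pinched on corners, it settles a little and holds too
- wheel_a: bystander, loose: black rubber model-car wheel lying flat, 101 mm across, 41 mm high; origin at its underside
- wheel_b: bystander, loose: second such wheel; origin at its underside
- hex_driver: bystander, loose: screwdriver with a grey handle, 180 mm long, lying; origin at its underside
- battery: bystander, loose: battery pack 135 x 46 x 25 mm, lying; origin at its underside
- oil_bottle: bystander, loose: small bottle, 40 mm across, 105 mm high, upright; origin at its underside
- damper: bystander, loose: spring damper 125 mm long, lying; origin at its underside

How it is judged:
By the outcome, as a careful person would: the job done as asked, in the order asked, and still so for the second after the job is handed in, while the arm keeps its last pose, push and grip.
It also fails if it takes over 42 s, if anything falls off the work surface, if the arm or the gripper's body presses on something with over 40 N, if the wrist force passes 120 N, or if a joint passes its speed limit or range.

ROBOT

A 6-joint arm with a two-finger parallel gripper is mounted at the origin on the work surface. World frame = base frame: x ahead of the robot, y to its left, z up, the work surface at z = 0. Lengths are in m, angles in degrees, forces in N, time in s.
With the tool pointing down it reaches from about 0.25 to 0.725 m from the base axis. Payload 9.7 kg.
Tool frame: the origin (TCP) lies at the very end of the fingers, on their centre line; the grasp point (between the pads) lies 19 mm behind it; y points along the fingers, x is the direction in which the jaws open and shut, and the axes are right-handed (so a half turn about y gives the same grasp; the last joint's range is limited). The gripper opens to 85 mm and grips with 20 to 120 N. Pads are 22 mm wide; open, the fingers measure 114 mm over their backs; the gripper's body (76 mm by 85 mm) begins 54 mm behind the grasp point. The pads swing forward as they close: fully open they stand 13 mm farther back than shut.
Start: joints at [65.947, 4.979, 10.078, 95.1, 0, 90], TCP at [0.224, 0.502, 0.231] pointing down, gripper open.
Joint ranges: [-179.16, 179.16], [-48.56, 103.87], [-65.8, 70.77], [-126.05, 130.52], [-82.76, 87.17], [-180, 180]. Speed limits (degrees/s): [127.2, 127.2, 147.25, 180, 180, 180].

INTERFACE

Orientations are given as [roll, pitch, yaw] about the fixed x, y, z axes, in that order (R = Rz(yaw) Ry(pitch) Rx(roll)).
In Python, from workcell import bot gives the robot as it stands.
- The arm moves only by the shell command python3 -m jog 'ROWS' [FORCE]. ROWS is JSON, a list of rows, each a list of 7 numbers: the closure, from 0 (fully open) to 1 (shut), then the shift along the world's x, y, z in units of 25 mm (1.0 is 25 mm), then the turn, a rotation vector about the world's x, y, z in units of 5 degrees (1.0 is 5 degrees). A call has 1 to 5 rows; each row is the pose to reach, as a shift and turn from the pose commanded when the call began; what a row does not reach only later rows make up. A row lasts 1/10 s, in which the tool goes at most 50 mm and 8.59 degrees, less where a joint would pass 70% of its speed; a pose out of reach is approached as far as the arm can. A call with a gripper value outside its range is refused whole. The fingers move at their own pace and stop on an object; FORCE is the grip in N (left out, the last holds). Time passes only in rows, so rows that repeat a pose let the fingers close. It gives the time, the measured TCP pose, the force and the opening at its end, in the units of the state.
- bot.get_obs(): the state, without advancing time (a new reading comes with each control period).
- bot.camera(name): name is "side" or "top"; returns (picture, depth): 384x512x3 uint8, red, green, blue; 384x512 float32, m along the optical axis (not along the pixel's ray), 0 where there is no reading.
- bot.camera_model(name): a dict with "fx", "fy", "cx", "cy" (pixels), "rvec" (rotation vector, rad) and "tvec" (3), from world to camera coordinates, as OpenCV has them. Camera axes: x right, y down, z forward; pixel columns grow to the right and rows downward; lengths in m; the calibration is good to about 2 mm. A picture is of the moment at which its call begins. camera_model takes no time and is no camera call.
- bot.job_done(): hands the job in, once; it reports no verdict.
Trained networks look in the newest picture that a camera, given by its name, has taken for a name from the list of things; names that differ only in an ending like _2 or _b are one class to them, and where a whole thing is asked for, a point or a joint stands for the part that bears it (a point fixed in the world has none). Each returns a list of dicts, best first, with "conf" (0 to 1); they miss things now and then, are a little off and sometimes report something else, mostly with a low value. They report only what shows in the picture. A call takes as long as a camera call.
- bot.regions_of(camera, label): "pixels" (384x512 bool, what is visible of it) and "point" ([row, column] in pixels, amid what is visible of it).
The state is a dict: "time": time; "q": joint angles; "qd": joint speeds; "joint_efforts": joint torques, N m; "ee_pos": TCP position; "tcp_rot": TCP orientation; "wrist_force": force on the tool from outside, world axes, zero at the start; "torque": the same for the moment, N m; "opening": finger opening in m.
Only numpy, scipy, OpenCV 4.12 (cv2) and the standard library are available. Lean on these libraries where they do the work, as an engineer would, in place of code of your own. Each camera call takes 0.05 s, during which the arm holds its last target. There are 200 camera calls.

## Working session

There is one attempt and no reset: what is moved stays moved. The work goes in short steps, Python scripts to look and compute and a shell command to move; the robot and the scene stay as the last step left them, time stands still between calls to the robot, and variables do not carry over. Pictures are saved under pics/ and viewed, about 8 in all and at most 12, crops included, and the job is handed in when it is done.

```bash
mkdir -p pics; ls; cat > h.py <<'E'
import numpy as np,cv2
from workcell import bot
def cam(n):
    m=bot.camera_model(n);R=cv2.Rodrigues(np.array(m['rvec'],float))[0];return m,R,np.array(m['tvec'],float).ravel()
def w(n,d,r,c):
    m,R,t=cam(n);z=d[int(round(r)),int(round(c))]
    return R.T@(np.array([(c-m['cx'])/m['fx']*z,(r-m['cy'])/m['fy']*z,z])-t)
def cloud(n,d,mask):
    m,R,t=cam(n);r,c=np.nonzero(mask&(d>0));z=d[r,c]
    return (np.c_[(c-m['cx'])/m['fx']*z,(r-m['cy'])/m['fy']*z,z]-t)@R
def px(n,P):
    m,R,t=cam(n);q=R@np.array(P)+t;return q[1]/q[2]*m['fy']+m['cy'],q[0]/q[2]*m['fx']+m['cx']
E
python3 - <<'E'
from h import *
print(bot.get_obs())
for n in("side","top"):
    p,d=bot.camera(n);cv2.imwrite(f'pics/{n}0.png',p[:,:,::-1]);np.save(n+'0.npy',d)
    print(n,bot.camera_model(n))
    for l in("jig","bracket_top","rear_plate_top","collar_grip","number4","bolt_head","wheel_a","oil_bottle","battery","hex_driver","damper"):
        try:
            for o in bot.regions_of(n,l)[:2]:
                c=cloud(n,d,o['pixels']);print(l,round(o['conf'],2),np.round(o['point']),o['pixels'].sum(),np.median(c,0).round(3),np.percentile(c,2,0).round(3),np.percentile(c,98,0).round(3))
        except Exception as e: print(l,e)
E
```

```text
pics
{'time': 0.0, 'q': array([ 6.59487495e+01,  5.01146953e+00,  1.00327383e+01,  9.50979440e+01,
       -1.01736660e-03,  8.99984250e+01]), 'qd': array([ 0.0511955 ,  0.04722822, -0.07389342, -0.03277343, -0.02664485,
       -0.0887816 ]), 'joint_efforts': array([-1.74889351e-04, -5.20378518e+01,  4.64811337e+01,  1.60070794e-02,
       -8.70793792e-05,  2.01699044e-05]), 'ee_pos': array([0.22406649, 0.50204008, 0.23056414]), 'tcp_rot': array([-9.00010153e+01,  7.66753054e-02,  6.59503245e+01]), 'wrist_force': array([0.20731029, 0.39942618, 0.01723713]), 'torque': array([ 0.06679612, -0.03200419,  0.05985125]), 'opening': 0.08531102145839353}
side {'fx': 383.22565054445226, 'fy': 383.22565054445226, 'cx': 258.00644718326737, 'cy': 201.09458953571496, 'rvec': array([ 2.25699508, -0.59907071,  0.25024138]), 'tvec': array([-0.46115196,  0.27170651,  1.12040902])}
jig 0.89 [190. 246.] 2203 [0.538 0.092 0.082] [ 0.492  0.038 -0.002] [0.619 0.265 0.146]
jig 0.45 [206. 275.] 143 [0.628 0.038 0.02 ] [0.61  0.004 0.008] [0.664 0.158 0.027]
bracket_top 0.81 [190. 247.] 2164 [0.538 0.093 0.08
[... 1826 characters left out ...]
.086] [0.488 0.048 0.004] [0.623 0.267 0.152]
wheel_a 0.79 [143. 216.] 679 [0.716 0.172 0.038] [0.673 0.126 0.023] [0.761 0.216 0.046]
wheel_a 0.7 [214. 130.] 808 [0.472 0.454 0.038] [0.426 0.412 0.   ] [0.519 0.503 0.048]
oil_bottle 0.53 [193. 405.] 173 [ 0.548 -0.441  0.069] [ 0.532 -0.461  0.007] [ 0.568 -0.429  0.106]
oil_bottle 0.46 [241. 400.] 228 [ 0.382 -0.426  0.019] [ 0.325 -0.445 -0.005] [ 0.444 -0.41   0.03 ]
battery 0.68 [221. 206.] 542 [0.454 0.212 0.024] [0.425 0.146 0.016] [0.484 0.273 0.033]
hex_driver 0.6 [167. 255.] 186 [0.627 0.053 0.023] [0.609 0.01  0.001] [0.645 0.095 0.031]
damper 0.6 [245. 398.] 174 [ 0.369 -0.423  0.02 ] [ 0.324 -0.44   0.001] [ 0.442 -0.409  0.03 ]
```

```bash
python3 - <<'E'
from h import *
t=cv2.imread('pics/top0.png')[140:240,170:290];s=cv2.imread('pics/side0.png')[130:250,190:310]
cv2.imwrite('pics/c1.png',np.hstack([cv2.resize(t,(480,400),interpolation=2)[:, :],cv2.resize(s,(320,400),interpolation=2)[:,:320]])[:, :800])
for n in("top","side"):
    d=np.load(n+'0.npy');c=cloud(n,d,d>0)
    c=c[(abs(c[:,0]-.55)<.09)&(c[:,1]>0.03)&(c[:,1]<.3)]
    for lo,hi in((.105,.113),(.11,.1165),(.117,.124),(.125,.15),(.15,.166),(.094,.105)):
        q=c[(c[:,2]>lo)&(c[:,2]<hi)]
        if n=='top' or 1:
            q=q[(q[:,1]>.15)] if lo in(.117,.094) else q
            if len(q)>4:
                r=cv2.minAreaRect((q[:,:2]*1000).astype(np.float32));print(n,lo,hi,len(q),q.mean(0).round(4),r)
E
```

```text
top 0.105 0.113 344 [0.547  0.1197 0.1101] ((559.1709594726562, 158.6617431640625), (201.85296630859375, 104.42680358886719), 81.78231811523438)
top 0.11 0.1165 501 [0.5484 0.1121 0.1135] ((553.8658447265625, 133.694580078125), (149.31723022460938, 104.31098175048828), 78.2746353149414)
top 0.117 0.124 65 [0.567  0.2008 0.1201] ((567.0701293945312, 184.6710968017578), (108.39720153808594, 59.753639221191406), 0.4146585762500763)
top 0.125 0.15 27 [0.5452 0.1112 0.1288] ((550.8421630859375, 150.06552124023438), (57.06361770629883, 129.79864501953125), 3.7654614448547363)
top 0.15 0.166 54 [0.5465 0.1048 0.1569] ((545.8587646484375, 104.2435302734375), (40.95677185058594, 12.573348999023438), 30.282798767089844)
top 0.094 0.105 213 [0.5686 0.2181 0.0995] ((570.3035888671875, 206.03338623046875), (126.96786499023438, 107.80488586425781), 82.59011840820312)
side 0.105 0.113 334 [0.5508 0.1116 0.1103] ((555.9767456054688, 126.347900390625), (148.1378631591797, 106.79373931884766), 78.72637939453125)
side 0.11 0.1165 355 [0.5481 0.1056 0.1127] ((559.8093872070312, 127.5775375366211), (154.42166137695312, 108.11649322509766), 81.45616912841797)
side 0.117 0.124 34 [0.5702 0.196  0.1188] ((571.1912231445312, 194.87094116210938), (10.758130073547363, 99.40740966796875), 78.22783660888672)
side 0.125 0.15 51 [0.546  0.0929 0.1379] ((549.0619506835938, 93.35382843017578), (38.127685546875, 11.487187385559082), 12.226338386535645)
side 0.15 0.166 38 [0.5483 0.0965 0.1556] ((549.4703369140625, 98.4597396850586), (40.098121643066406, 13.074678421020508), 29.23405647277832)
side 0.094 0.105 151 [0.573  0.2145 0.0991] ((571.9961547851562, 207.57449340820312), (110.02162170410156, 109.89056396484375), 79.56228637695312)
```

View pics/c1.png

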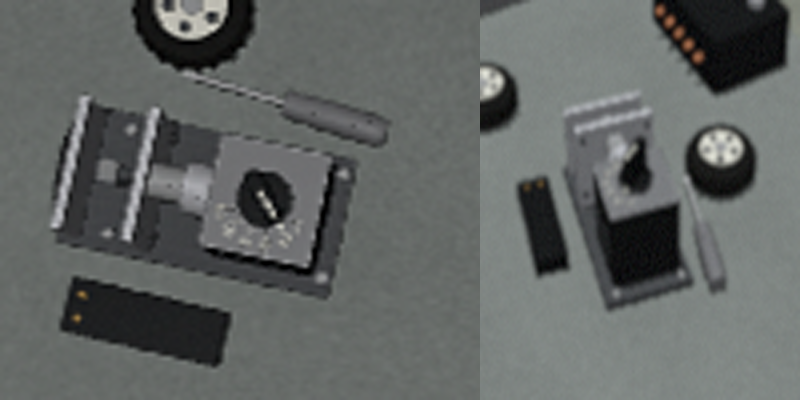

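View pics/top0.png

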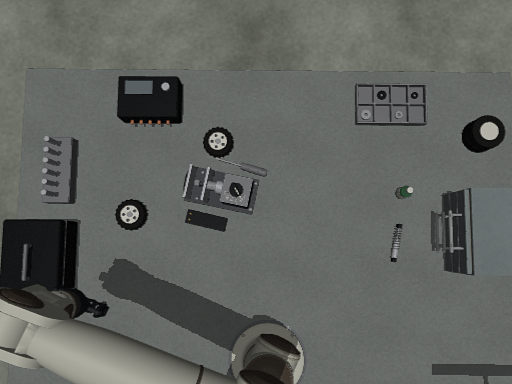

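```bash
python3 - <<'E'
from h import *
from scipy.optimize import least_squares
for n in("top","side"):
    D=[]
    for k in range(3):
        p,d=bot.camera(n);c=cloud(n,d,d>0);D.append(c[(abs(c[:,0]-.55)<.09)&(c[:,1]>0.03)&(c[:,1]<.3)])
    c=np.vstack(D);u=np.array([np.sin(np.radians(11.3)),np.cos(np.radians(11.3))])
    o=np.array([.5475,.1015]);s=(c[:,:2]-o)@u;v=(c[:,:2]-o)@np.array([-u[1],u[0]])
    def rect(m,nm):
        q=(c[m][:,:2]*1000).astype(np.float32);f=cv2.fitLine(q,cv2.DIST_HUBER,0,.01,.01).ravel()
        print(n,nm,m.sum(),'mid',(c[m].min(0)/2+c[m].max(0)/2).round(4),'mean',c[m].mean(0).round(4),'ang',np.degrees(np.arctan2(f[1],f[0])).round(1), 'box',cv2.minAreaRect(q))
    rect((abs(s-.1)<.012)&(c[:,2]>.117)&(c[:,2]<.124),'bracket')
    rect((abs(s-.16)<.012)&(c[:,2]>.096)&(c[:,2]<.104),'rear')
    rect((abs(s)<.03)&(abs(v)<.03)&(c[:,2]>.151),'bar')
    rect((abs(s)<.06)&(abs(v)<.06)&(c[:,2]>.111)&(c[:,2]<.117),'plate')
    m=(abs(s-.13)<.014)&(abs(v)<.02)&(c[:,2]>.085)&(c[:,2]<.103);rect(m,'head') if m.sum()>3 else 0
print(bot.get_obs()['time'])
E
python3 -m jog '[[0,2,-1,0.5,0,0,-1.7],[0,4,-3,0.5,0,0,-3.4],[0,6,-5,0.5,0,0,-5.1],[0,7,-7,0.5,0,0,-6.8],[0,8,-9,0.5,0,0,-8]]' 30
python3 -c "
from workcell import bot
o=bot.get_obs();print(o['q'],o['ee_pos'],o['tcp_rot'])"
```

```text
top bracket 186 mid [0.5669 0.2023 0.1204] mean [0.5664 0.2025 0.12  ] ang -11.1 box ((566.8419799804688, 202.27040100097656), (8.598506927490234, 109.64106750488281), 78.76252746582031)
top rear 217 mid [0.5772 0.2612 0.1   ] mean [0.5775 0.2613 0.1   ] ang -11.2 box ((578.2401733398438, 263.4625244140625), (13.841111183166504, 108.65950775146484), 78.11956024169922)
top bar 164 mid [0.5468 0.105  0.1588] mean [0.5467 0.1047 0.1573] ang 28.4 box ((546.3712158203125, 104.53231048583984), (41.10768508911133, 12.584049224853516), 30.1929874420166)
top plate 1287 mid [0.5473 0.108  0.114 ] mean [0.5466 0.1054 0.1139] ang -55.3 box ((548.0311279296875, 110.36151123046875), (101.36590576171875, 92.07823181152344), 78.63235473632812)
top head 102 mid [0.5713 0.2266 0.0942] mean [0.5718 0.2283 0.0954] ang 81.8 box ((571.0362548828125, 226.8712158203125), (23.062034606933594, 16.118799209594727), 86.39439392089844)
side bracket 99 mid [0.5692 0.1957 0.1202] mean [0.5696 0.1963 0.1187] ang -11.9 box ((569.771484375, 195.8871612548828), (12.205167770385742, 106.54569244384766), 79.555000305175
[... 343 characters left out ...]
578125), 27.305044174194336)
side plate 744 mid [0.5496 0.1029 0.114 ] mean [0.5453 0.0921 0.1129] ang -44.3 box ((550.4622802734375, 105.46444702148438), (109.74859619140625, 92.6440200805664), 79.1574935913086)
side head 12 mid [0.5756 0.2349 0.095 ] mean [0.5759 0.2323 0.0953] ang -1.9 box ((576.3888549804688, 232.55274963378906), (13.817212104797363, 9.814324378967285), 43.66385269165039)
1.5
time: 2.0
ee_pos: [0.3954, 0.3257, 0.2435]
tcp_rot: [-90.0, 0.0, 25.6]
wrist_force: [1.1, -0.2, 0.1]
opening: 0.0855
[ 3.94807400e+01  7.99831495e-02  6.36717176e+00  9.62883646e+01
 -1.76631383e-03  1.03860643e+02] [0.3954214  0.32572568 0.24349732] [-9.00019966e+01  7.18562041e-04  2.56200969e+01]
```

```bash
python3 -m jog '[[0,1.2,-1.8,0,0,0,1.7],[0,2.4,-3.6,0,0,0,3.4],[0,3.6,-5.4,0,0,0,5.1],[0,4.8,-7.2,0,0,0,6.8],[0,6.1,-8.97,0,0,0,8.5]]'
python3 -m jog '[[0,0,0,0,0,0,1.7],[0,0,0,0,0,0,3.4],[0,0,0,0,0,0,5.1],[0,0,0,0,0,0,6.8],[0,0,0,0,0,0,8.5]]'
```

```text
time: 2.5
ee_pos: [0.5209, 0.1397, 0.244]
tcp_rot: [-90.0, -0.0, 64.8]
wrist_force: [1.6, 0.4, -0.1]
opening: 0.0852
time: 3.0
ee_pos: [0.5202, 0.1413, 0.2437]
tcp_rot: [-90.0, 0.0, 107.3]
wrist_force: [-0.6, -0.2, -0.3]
opening: 0.0857
```

```bash
python3 -m jog '[[0,1.1,-1.6,0,0,0,1.5],[0,1.1,-1.6,0,0,0,2],[0,1.1,-1.6,-1.5,0,0,2],[0,1.1,-1.6,-2.5,0,0,2],[0,1.1,-1.6,-2.5,0,0,2]]'
python3 - <<'E'
from h import *
o=bot.get_obs();print(o['time'],o['ee_pos'],o['tcp_rot'])
im=[]
for n,(a,b) in(("side",(140,200)),("top",(140,180))):
    p,d=bot.camera(n);np.save(n+'1.npy',d);c=np.ascontiguousarray(p[a:a+100,b:b+100,::-1]);im.append(cv2.resize(c,(400,400),interpolation=2))
    print(n,px(n,o['ee_pos']),'crop origin',a,b)
cv2.imwrite('pics/c2.png',np.hstack(im))
E
```

```text
time: 3.5
ee_pos: [0.5462, 0.101, 0.1777]
tcp_rot: [-89.7, -0.1, 116.9]
wrist_force: [0.6, 0.5, -0.3]
opening: 0.0853
3.5 [0.54616817 0.10102085 0.17772157] [-8.96901815e+01 -9.34532478e-02  1.16948347e+02]
side (np.float64(169.3316871072659), np.float64(246.6892226717826)) crop origin 140 200
top (np.float64(187.40951978051234), np.float64(235.8571315336291)) crop origin 140 180
```

View pics/c2.png

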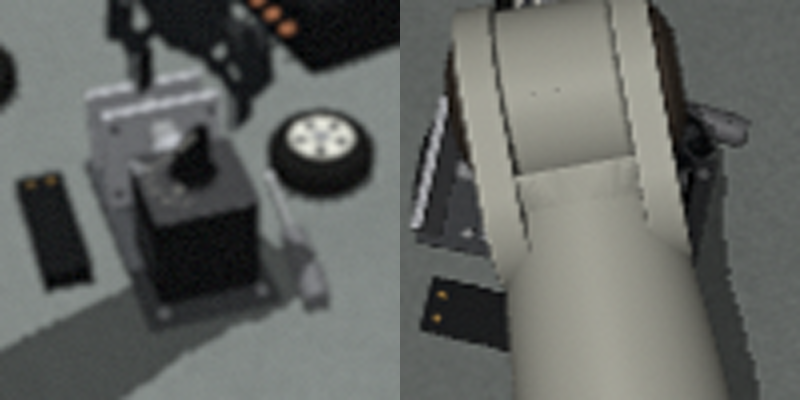

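```bash
python3 -m jog '[[0,0,0,-0.8,0,0,0],[0,0,0,-1.5,0,0,0],[0.3,0,0,-1.9,0,0,0],[0.6,0,0,-1.9,0,0,0],[0.7,0,0,-1.9,0,0,0]]' 30
python3 -m jog '[[0.72,0,0,0,0,0,0],[0.74,0,0,0,0,0,0],[0.76,0,0,0,0,0,0],[0.78,0,0,0,0,0,0]]'
```

```text
time: 4.1
ee_pos: [0.5481, 0.1016, 0.1351]
tcp_rot: [-90.1, 0.0, 117.0]
wrist_force: [-0.1, -0.7, -0.2]
opening: 0.044
time: 4.5
ee_pos: [0.5478, 0.1014, 0.134]
tcp_rot: [-90.0, 0.0, 117.0]
wrist_force: [0.4, 0.4, 0.2]
opening: 0.0186
```

```bash
python3 -m jog '[[0.78,0,0,-0.2,0,0,0],[0.8,0,0,-0.2,0,0,0],[0.82,0,0,-0.2,0,0,0],[0.84,0,0,-0.2,0,0,0]]'
python3 -m jog '[[0.86,0,0,0,0,0,0],[0.9,0,0,0,0,0,0],[0.95,0,0,0,0,0,0]]'
```

```text
time: 4.9
ee_pos: [0.5474, 0.1018, 0.1285]
tcp_rot: [-90.0, -0.1, 117.0]
wrist_force: [0.3, 3.2, -1.6]
opening: 0.0142
time: 5.2
ee_pos: [0.5474, 0.102, 0.1286]
tcp_rot: [-90.0, -0.1, 117.0]
wrist_force: [-2.1, 3.4, -1.3]
opening: 0.0123
```

```bash
python3 -m jog '[[0.95,0,0,0,0,0,-1.4],[0.95,0,0,0,0,0,-2.8],[0.95,0,0,0,0,0,-4.2],[0.95,0,0,0,0,0,-5.6],[0.95,0,0,0,0,0,-7]]'
python3 -m jog '[[0.95,0,0,0,0,0,-1.3],[0.95,0,0,0,0,0,-2.6],[0.95,0,0,0,0,0,-3.3],[0.95,0,0,0,0,0,-3.3]]'
python3 -c "
from workcell import bot
o=bot.get_obs();print(o['wrist_force'],o['torque'],o['tcp_rot'])"
```

```text
time: 5.7
ee_pos: [0.5472, 0.1026, 0.1286]
tcp_rot: [-89.9, -0.1, 81.7]
wrist_force: [-1.3, 8.4, -1.7]
opening: 0.0125
time: 6.1
ee_pos: [0.5473, 0.1029, 0.1286]
tcp_rot: [-89.9, -0.1, 65.4]
wrist_force: [-1.9, 9.1, -1.7]
opening: 0.0125
[-1.90304655  9.05483199 -1.72494979] [ 1.86956424  0.41653915 -0.03194887] [-89.8903495   -0.12350061  65.40994301]
```

```bash
python3 -m jog '[[0.8,0,0,0,0,0,0],[0.6,0,0,0,0,0,0],[0.4,0,0,0,0,0,0],[0.4,0,0,0,0,0,0],[0.3,0,0,1.5,0,0,0]]'
python3 -m jog '[[0,0,0,1.6,0,0,0],[0,0,0,3,0,0,0],[0,-1,1,3,0,0,-1.7],[0,-2,2.5,3,0,0,-3.4],[0,-3,4,3,0,0,-5]]'
```

```text
time: 6.6
ee_pos: [0.5456, 0.1008, 0.1619]
tcp_rot: [-89.6, 0.3, 65.5]
wrist_force: [-0.2, 0.4, -0.1]
opening: 0.0593
time: 7.1
ee_pos: [0.4738, 0.1997, 0.2416]
tcp_rot: [-90.0, -0.0, 40.5]
wrist_force: [0.5, 0.9, 1.1]
opening: 0.0854
```

```bash
cat > chk.py <<'E'
from h import *
import sys
im=[]
for n,(a,b) in(("side",(140,200)),("top",(140,180))):
    p,d=bot.camera(n);c=np.ascontiguousarray(p[a:a+100,b:b+100,::-1]);im.append(cv2.resize(c,(400,400),interpolation=2))
    q=cloud(n,d,d>0);q=q[(np.hypot(q[:,0]-.5477,q[:,1]-.1025)<.03)&(q[:,2]>.15)&(q[:,2]<.163)]
    if len(q)>8: print(n,len(q),q.mean(0),cv2.minAreaRect((q[:,:2]*1000).astype(np.float32)))
cv2.imwrite(sys.argv[1],np.hstack(im))
E
python3 chk.py pics/c3.png
```

```text
side 43 [0.54971703 0.0975959  0.15515781] ((549.7067260742188, 99.00212860107422), (16.251005172729492, 40.0460319519043), 68.13245391845703)
top 56 [0.54599874 0.10467624 0.15675581] ((546.6414794921875, 104.43634033203125), (12.902158737182617, 38.771278381347656), 64.64884948730469)
```

View pics/c3.png

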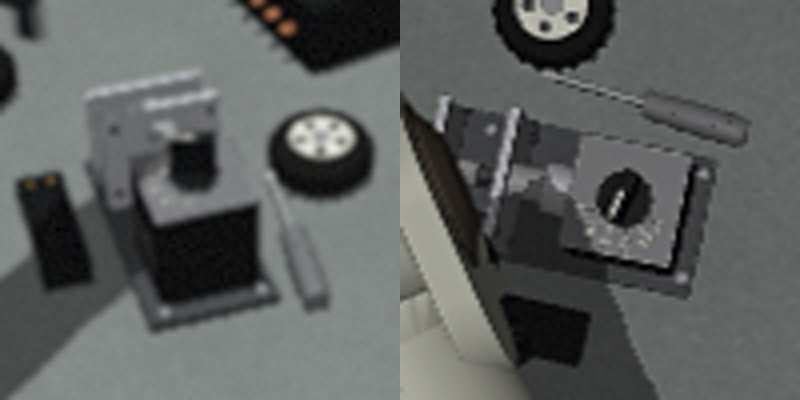

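```bash
python3 -m jog '[[0,1,0.4,0,0,0,-1.7],[0,2,0.8,0,0,0,-3.4],[0,3,1.2,0,0,0,-5.1],[0,4,1.2,0,0,0,-6.8],[0,4,1.2,0,0,0,-8.5]]'
python3 -m jog '[[0,0,0,0,0,0,-1.7],[0,0,0,0,0,0,-1.9],[0,0,0,0,0,0,-1.9]]'
```

```text
time: 7.7
ee_pos: [0.5767, 0.2287, 0.2394]
tcp_rot: [-90.1, 0.1, -1.9]
wrist_force: [0.4, -0.6, -0.4]
opening: 0.085
time: 8.0
ee_pos: [0.5745, 0.2288, 0.2412]
tcp_rot: [-90.0, -0.0, -10.8]
wrist_force: [-0.4, 0.1, 0.7]
opening: 0.0851
```

```bash
python3 -m jog '[[0,-0.06,0.05,-1.5,0,0,-0.1],[0,-0.06,0.05,-3,0,0,-0.1],[0,-0.06,0.05,-4,0,0,-0.1],[0,-0.06,0.05,-4.4,0,0,-0.1],[0,-0.06,0.05,-4.4,0,0,-0.1]]'
python3 chk.py pics/c4.png
```

```text
time: 8.5
ee_pos: [0.5722, 0.2302, 0.1304]
tcp_rot: [-90.1, 0.1, -11.4]
wrist_force: [0.1, 0.3, 0.6]
opening: 0.0853
side 44 [0.54947633 0.09769372 0.1549823 ] ((549.9380493164062, 98.06014251708984), (15.050612449645996, 40.25795364379883), 70.8805160522461)
top 56 [0.54624381 0.10465111 0.15799302] ((545.9368896484375, 104.69402313232422), (12.666568756103516, 39.8085823059082), 65.50382995605469)
```

View pics/c4.png

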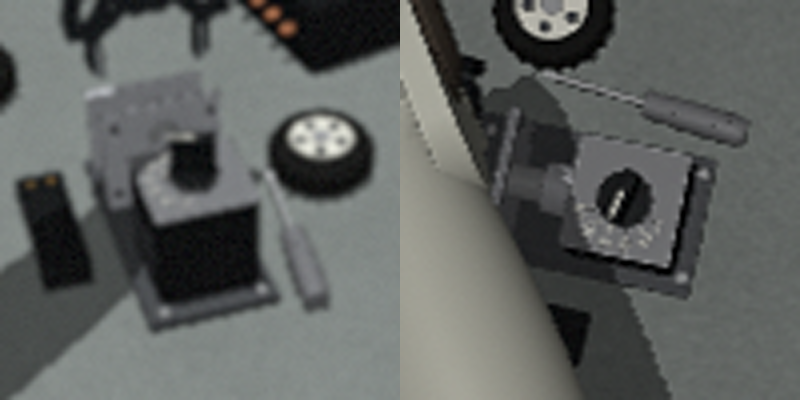

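```bash
python3 -m jog '[[0,0,0,-0.8,0,0,0],[0,0,0,-1.6,0,0,0],[0,0,0,-2.4,0,0,0],[0.3,0,0,-2.4,0,0,0],[0.6,0,0,-2.4,0,0,0]]' 40
python3 -m jog '[[0.65,0,0,0,0,0,0],[0.67,0,0,0,0,0,0],[0.69,0,0,0,0,0,0],[0.71,0,0,0,0,0,0],[0.73,0,0,0,0,0,0]]'
```

```text
time: 9.1
ee_pos: [0.5734, 0.2307, 0.0729]
tcp_rot: [-89.9, -0.1, -11.5]
wrist_force: [-0.0, -0.3, 0.8]
opening: 0.0594
time: 9.6
ee_pos: [0.5728, 0.2305, 0.0714]
tcp_rot: [-90.0, -0.0, -11.5]
wrist_force: [-0.1, 1.2, 0.9]
opening: 0.0233
```

```bash
python3 -m jog '[[0.76,0,0,0,0,0,0],[0.78,0,0,0,0,0,0],[0.8,0,0,0,0,0,0],[0.82,0,0,0,0,0,0]]' 40
python3 -m jog '[[0.9,0,0,0,0,0,0],[0.95,0,0,0,0,0,0],[0.95,0,0,0,0,0,0]]' 60
python3 -c "
from workcell import bot
o=bot.get_obs();print(o['wrist_force'],o['torque'])"
```

```text
time: 10.0
ee_pos: [0.5739, 0.2303, 0.0715]
tcp_rot: [-90.0, -0.1, -11.6]
wrist_force: [6.7, -0.6, -0.4]
opening: 0.0162
time: 10.3
ee_pos: [0.5739, 0.2303, 0.0716]
tcp_rot: [-90.0, -0.1, -11.6]
wrist_force: [5.9, -2.3, -0.5]
opening: 0.0155
[ 5.89305362 -2.34107967 -0.46913907] [-0.22690305 -1.1451622  -0.00521195]
```

```bash
python3 -m jog '[[1,0.05,-0.01,0,0,0,0],[1,0.05,-0.01,0,0,0,0],[1,0.05,-0.01,0,0,0,0],[1,0.05,-0.01,0,0,0,0],[1,0.05,-0.01,0,0,0,0]]' 80
for i in 1 2 3; do python3 -m jog '[[1,0,0,0,0,0,0],[1,0,0,0,0,0,0],[1,0,0,0,0,0,0],[1,0,0,0,0,0,0],[1,0,0,0,0,0,0]]'; done
python3 chk.py pics/c5.png; python3 - <<'E'
from h import *
o=bot.get_obs();print(o['wrist_force'],o['torque'],o['opening'])
for n in("side","top"):
    p,d=bot.camera(n)
    for l in("wheel_a","oil_bottle","battery","hex_driver","damper"):
        for r in bot.regions_of(n,l)[:2]: print(n,l,round(r['conf'],2),np.median(cloud(n,d,r['pixels']),0).round(3))
E
```

```text
time: 10.8
ee_pos: [0.574, 0.2303, 0.0715]
tcp_rot: [-90.0, -0.0, -11.5]
wrist_force: [-2.3, -0.8, 5.3]
opening: 0.0152
time: 11.3
ee_pos: [0.574, 0.2302, 0.0715]
tcp_rot: [-90.0, -0.0, -11.5]
wrist_force: [-3.0, -1.7, 5.5]
opening: 0.015
time: 11.8
ee_pos: [0.574, 0.2303, 0.0716]
tcp_rot: [-90.0, -0.0, -11.5]
wrist_force: [-2.0, -0.7, 5.5]
opening: 0.0153
time: 12.3
ee_pos: [0.574, 0.2303, 0.0715]
tcp_rot: [-90.0, -0.0, -11.5]
wrist_force: [-1.6, -1.4, 4.8]
opening: 0.015
side 44 [0.54965374 0.09706638 0.15544592] ((549.1881713867188, 98.284423828125), (15.192869186401367, 39.695823669433594), 66.59878540039062)
top 55 [0.54591762 0.10465221 0.15783918] ((545.98779296875, 105.00788879394531), (12.967617988586426, 39.6165771484375), 64.37782287597656)
[-2.53461462 -1.37730281  5.19027432] [-0.22733527  0.41740618 -0.00665943] 0.01519138961580242
side wheel_a 0.84 [0.713 0.151 0.035]
side wheel_a 0.57 [0.47  0.433 0.035]
side oil_bottle 0.93 [ 0.545 -0.462  0.058]
side oil_bottle 0.21 [0.546 0.094 0.132]
side battery 0.75 [0.454 0.191 0.022]
side battery 0.15 [0.536 0.089 0.082]
side hex_driver 0.68 [0.627 0.039 0.021]
side damper 0.78 [ 0.37  -0.431  0.02 ]
side damper 0.45 [0.714 0.152 0.036]
top wheel_a 0.97 [0.716 0.172 0.038]
top wheel_a 0.92 [0.472 0.456 0.038]
top oil_bottle 0.74 [ 0.547 -0.441  0.069]
top hex_driver 0.72 [0.631 0.061 0.021]
top hex_driver 0.36 [0.547 0.123 0.107]
top damper 0.46 [ 0.372 -0.424  0.02 ]
```

View pics/c5.png

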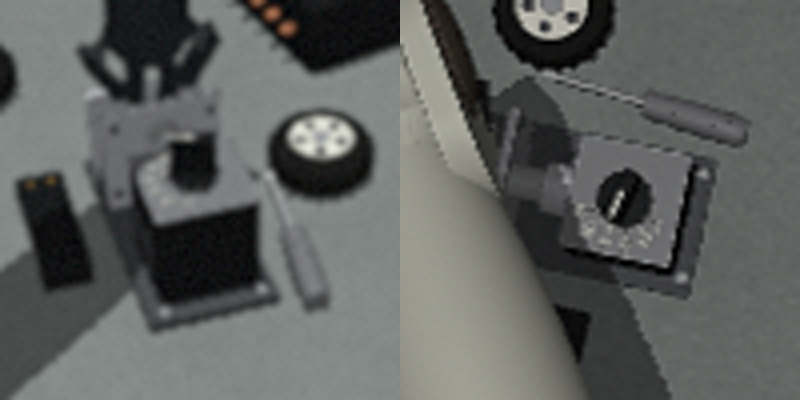

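```bash
python3 -c "
from workcell import bot
print(bot.job_done(),bot.get_obs()['opening'])"
```

```text
the job is handed in; nothing more can be done
the job is handed in; nothing more can be done
```

I turned the clutch collar from number 2 to number 4 and let go of it. Then I lowered the fingers into the gap behind the bracket and gripped the bolt head at 80 N. The job was handed in at about 13 s with the grip still on.

Last checks before handing in:
- **Collar:** after release the bar lay at about 154–157° in the world frame across the two cameras. The expected direction for number 4 is 155.7°, and the detents are 26° apart.
- **Bolt head:** the opening stayed at 15.0–15.3 mm over 2 s, so I saw no sign of the bolt turning. That is a little under the 17 mm across flats. I put it down to the pads giving under load, since the 13 mm bar also read small at 12.4 mm. The bolt's stillness is inferred from the opening only, because the arm and bracket hid the head.
- **Forces:** the wrist force at the end was about 6 N. The highest reading shown was about 9 N, while turning the collar.
- **Loose things:** the side camera put all six at their starting places within its noise. From above, the arm hid the battery, and the screwdriver read up to 8 mm off because it was seen only in part.
- **Camera disagreement:** the two cameras differed by 2–7 mm on the jig's position. I used a value between them, corrected by the side force felt at the collar.

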